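# Clear the basin and hold the shaver under the tap

### The arm

A 6-joint arm with a two-finger parallel gripper is mounted at the origin on the work surface. World frame = base frame: x ahead of the robot, y to its left, z up, the work surface at z = 0. Lengths are in m, angles in rad, forces in N, time in s.
With the tool pointing down it reaches from about 0.275 to 0.725 m from the base axis. Payload 15.9 kg.
Tool frame: the origin (TCP) lies between the finger pads; the fingertips stand 25 mm ahead of it and the grasp point (between the pads) lies 6 mm ahead of it; z points along the fingers, x is the direction in which the jaws open and shut, and the axes are right-handed (so a half turn about z gives the same grasp; the last joint's range is limited). The gripper opens to 85 mm and grips with 20 to 120 N. Pads are 22 mm wide; open, the fingers measure 114 mm over their backs; the gripper's body (76 mm by 85 mm) begins 54 mm behind the grasp point. The pads swing forward as they close: fully open they stand 13 mm farther back than shut.
Start: joints at [1.13, 0.213, -0.034, 1.323, 0, 1.571], TCP at [0.213, 0.452, 0.256] pointing down, gripper open.
Joint ranges: [-2.98, 2.98], [-0.74, 1.72], [-1.14, 1.35], [-2.1, 2.04], [-1.57, 1.44], [-3.14, 3.14]. Speed limits (rad/s): [1.89, 1.89, 2.39, 2.57, 3.14, 3.14].

### API

Orientations are given as a unit quaternion [w, x, y, z].
In Python, from cell import robot gives the robot as it stands. The module is installed in compiled form; this text tells all that it offers.
- The arm moves only by the tool send_rows, never from a script. Its argument "steps" is a list of rows, each a list of 6 numbers: the shift along the tool's x, y, z each as a share of 30 mm, from -1 to 1, then the turn, a rotation vector about the tool's x, y, z each as a share of 5 degrees, from -1 to 1. In form: [[tx, ty, tz, rx, ry, rz], ...]. A call has exactly 8 rows; each row shifts and turns the commanded pose from where the row before left it, along the tool's axes as they then stand; what a row does not reach is not made up. A row lasts 1/12 s, in which the tool goes at most 41.7 mm and 7.16 degrees, less where a joint would pass 70% of its speed; a pose out of reach is approached as far as the arm can. A call with a number of a shift or a turn outside -1 to 1 is refused whole. A call with a gripper value outside its range is refused whole. "hand" is the opening, from 0 (shut) to 1 (fully open), set as the call begins (left out, the last holds). The fingers move at their own pace and stop on an object; "grip_force" is the grip in N (left out, the last holds). Time passes only in rows, so rows that do not move let the fingers close, or fill a call up. It gives the time, the measured TCP pose, the force and the opening at its end, in the units of the state.
- robot.read_state(): the state, without advancing time (a new reading comes with each control period).
- robot.read_camera(name): name is "scene" or "top" or "wrist"; returns a dict with "image" (420x560x3 uint8, blue, green, red), "vfov" (degrees; the focal length in pixels is half the picture's height over the tangent of half this angle, whatever the lens; pixels are square), "cx", "cy" (the principal point, pixels), "D" ([k1, k2, p1, p2, k3] as OpenCV has them; the pictures are not rectified), "origin" and "attitude" of the camera in the world. Camera axes: x right, y up, looking along -z (the intrinsics and any distortion apply to the point x, -y, -z); pixel columns grow to the right and rows downward; lengths in m; the calibration is good to about 2 mm. A picture is of the moment at which its call begins. There is no depth.
- robot.close_job(): hands the job in, once; it reports no verdict.
The state is a dict: "time_s": time; "joint_pos": joint angles; "qd": joint speeds; "effort": joint torques, N m; "tool_pos": TCP position; "ee_rot": TCP orientation; "contact_force": force on the tool from outside, world axes, zero at the start; "torque": the same for the moment, N m; "gripper_width": opening from 0.0 (shut) to 1.0 (fully open).
Only numpy, scipy, OpenCV 4.12 (cv2) and the standard library are available. Lean on these libraries where they do the work, as an engineer would, in place of code of your own. Each camera call takes 0.05 s, during which the arm holds its last target.

### The job

Hang the blue basket from the basin by its handle bar on the hook of the stand. Then draw the shaver out of its charging dock, turn it level and hold its metal head in the air a little below the mouth of the tap, ready for rinsing; finish while still holding it there, still, touching nothing but the gripper. Leave the other toiletries where they stand.

Things in the scene. Friction and masses are not known exactly. Their poses are not given: they have to be found in the camera images.
- basin: White basin with tap, fixed, 340 (x) x 380 (y) mm, rim 35 high, inner floor 12 above the counter. Origin on the counter straight below the spout mouth; x points to the tap, z up. Front rim at x = -150, inner sides at y = +-178. Tap column 38 thick at x = 155, its lever up to 320 high. Spout 31 thick runs along y = 0 from the column to x = -16, underside 215 high at the mouth, top 293.
- spout_mouth (a point): Centre of the mouth of the tap's spout, a steel collar 31 mm across opening downwards, 215 mm above the counter. No water runs.
- basket: Open blue plastic basket, loose, about 0.2 kg, 80 mm (its x) x 130 mm (y), walls 68 mm high, standing in the basin to one side of the spout. Origin at the centre of its underside, z up. A rigid handle of two flat posts at its y ends and a round white bar between them rises over it.
- basket_bar (a point): Middle of the basket's white handle bar: round, 11 mm thick, running along the basket's y for 114 mm between the posts, its centre 150 mm above the basket's underside and 82 mm above its rim. Axes as the basket's.
- hook_stand: Steel hook stand, fixed. Origin on the counter; x points from the hook's free tip to its post, z up. Foot 110 mm across centred at x = 50, post 14 thick at x = 90, 255 high. A level flat arm 14 wide (y), 8 thick, its top 240 above the counter, runs from the post in -x to an upturned tip at x = -20 to -35, whose top is 264 above the counter.
- hook_arm (a point): Middle of the length of the hook's arm where a handle can hang, on the arm's top face, 240 mm above the counter; 20 mm in +x from the hook stand's origin, axes as the stand's. A bar is free to hang about 30 mm either way along x from here.
- shaver_center (a point): Centre of the black electric shaver, loose, about 0.18 kg: 46 mm wide (its y), 30 thick (x), 150 long (z, pointing from the steel head to the handle end). It starts head down in its dock, leaning 45 degrees from upright with the handle end towards the dock's -x, its 46 mm apart side faces looking along the dock's y. Head end and handle end lie 75 mm from here.
- shaver_head (a point): Middle of the shaver's steel head (42 x 26 x 26 mm), 13 mm from the head end of the shaver and 62 mm from its centre. Axes as the shaver's: z along its length, towards the handle end.
- dock: White charging dock on a grey foot 150 x 90 mm, fixed. Origin on the counter, z up. Its pocket leans 45 degrees from upright, mouth up and towards the dock's -x. About 2 mm of play round the shaver, 55 deep along it, 65 wide outside; under the shaver a 40 wide cradle goes on to 95 from the floor. The upper 95 of the shaver is free at both sides.
- dock_pocket (a point): Centre of the floor of the dock's pocket, where the shaver's head end rests; 50 mm in +x and 32 mm above the dock's origin.
- green_jar: Green jar, 84 mm across, 75 mm high, loose bystander; origin at its foot.
- amber_bottle: Small amber bottle with a black cap, 38 mm across, 80 mm high, loose bystander; origin at its foot.
- tumbler: Clear tumbler, 72 mm across, 95 mm high, loose bystander; origin at its foot.
Not all that is in view belongs to the job. Leave any red or yellow look-alike of the basket alone.

How it is judged:
On the way, in this order (a step that is already met when the one before it is completed fails the run):
1. the basket hangs by its bar on the hook, let go, while the shaver is still in its dock (contact force between basket and hook_stand above 0.5 N and contact force between basket and the fingers below 0.1 N and contact force between basket and basin below 0.1 N and contact force between basket and dock below 0.1 N and distance between basket_bar and hook_arm below 0.06 m and angle between basket's own z axis and vertical below 0.5 rad and height (world z) of basket_bar above 0.235 m and linear speed of basket below 0.1 m/s and distance between shaver_head and dock_pocket below 0.05 m), for 0.2 s.
2. the shaver is gripped and drawn clear of the dock (contact force between shaver and the fingers above 1 N and contact force between shaver and dock below 0.1 N and distance between shaver_head and dock_pocket above 0.09 m), for 0.1 s.
At the end, for the whole second after the job is handed in: Basket hangs by its bar on the hook (60 mm from arm middle, tilt under 28 deg), not touched. Shaver held still in the gripper only, level within 17 deg, head middle within 30 mm of the spout axis and 20 to 140 mm below the mouth (all of step 2 and contact force between basket and hook_stand above 0.5 N and contact force between basket and the fingers below 0.1 N and contact force between each of basket, shaver and basin below 0.1 N and contact force between basket and dock below 0.1 N and distance between basket_bar and hook_arm below 0.06 m and angle between basket's own z axis and vertical below 0.5 rad and height (world z) of basket_bar above 0.235 m and contact force between shaver and basket below 0.1 N and contact force between shaver and hook_stand below 0.1 N and horizontal distance between shaver_head and spout_mouth below 0.03 m and z of shaver_head in the frame of spout_mouth between -0.14 and -0.02 m and angle between shaver_head's own z axis and vertical between 1.27 and 1.87 rad and linear speed of shaver below 0.03 m/s); the arm keeps its last pose, push and grip.
It fails at once if a bystanding toiletry is shifted by more than 25 mm or knocked over (distance of any of green_jar, amber_bottle, tumbler from where it was at the start of the episode above 0.025 m or angle between any of green_jar, amber_bottle, tumbler's own z axis and vertical above 0.5 rad).
It also fails if it takes over 66 s, if anything falls off the work surface, if the arm or the gripper's body presses on something with over 40 N, if the wrist force passes 120 N, or if a joint passes its speed limit or range.

## Working session

There is one attempt and no reset: what is moved stays moved. The work goes in short steps, Python scripts to look and compute and a tool call to move; the robot and the scene stay as the last step left them, time stands still between calls to the robot, and variables do not carry over. Pictures are saved under pics/ and viewed, and the job is handed in when it is done.

Besides the shell and the picture viewer there is one more tool, called after "Request:" in YAML: its name, and indented under it one key for each argument. send_rows: Moves the arm, as the interface text tells. Shift numbers are shares of 30 mm and turn numbers shares of 5 degrees, none past 1 either way. Its arguments: {"type":"object","properties":{"steps":{"type":"array","items":{"type":"array","items":{"type":"number","minimum":-1,"maximum":1}}},"hand":{"type":"number"},"grip_force":{"type":"number"}},"required":["steps"]}

```bash
mkdir -p pics; cat > h.py <<'E'
import numpy as np, cv2
from scipy.spatial.transform import Rotation as R
from cell import robot
def q2R(q): return R.from_quat([q[1],q[2],q[3],q[0]]).as_matrix()
def att(c):
    a=np.array(c["attitude"],float)
    return q2R(a) if a.size==4 else a.reshape(3,3)
def K(c):
    h=c["image"].shape[0]; f=h/2/np.tan(np.radians(c["vfov"])/2)
    return np.array([[f,0,c["cx"]],[0,f,c["cy"]],[0,0,1.]])
def ray(c,u,v):
    p=cv2.undistortPoints(np.array([[[u,v]]],float),K(c),np.array(c["D"],float))[0,0]
    d=att(c)@np.array([p[0],-p[1],-1.]); return np.array(c["origin"],float),d/np.linalg.norm(d)
def onz(c,u,v,z):
    o,d=ray(c,u,v); return o+d*(z-o[2])/d[2]
def proj(c,P):
    P=np.atleast_2d(P); X=(P-np.array(c["origin"]))@att(c); X=X*[1,-1,-1]
    return cv2.projectPoints(X,np.zeros(3),np.zeros(3),K(c),np.array(c["D"],float))[0][:,0]
def tri(rs):
    A=np.zeros((3,3));b=np.zeros(3)
    for o,d in rs:
        M=np.eye(3)-np.outer(d,d);A+=M;b+=M@o
    return np.linalg.solve(A,b)
E
python3 - <<'E'
from h import *
import pickle
for n in ("scene","top","wrist"):
    c=robot.read_camera(n); cv2.imwrite(f"pics/{n}0.png",c["image"]); pickle.dump(c,open(n+"0.pkl","wb"))
    print(n,c["vfov"],c["cx"],c["cy"],c["D"],c["origin"],c["attitude"])
print(robot.read_state())
E
```

```text
scene 47.48033656100882 285.2867119893905 210.04525664430673 [-0.0150675  0.         0.         0.         0.       ] [1.3920674  0.15887493 1.10203127] [0.57551406 0.23400121 0.30520532 0.72171789]
top 54.882988916367616 281.5606719816504 211.28299687953822 [-0.03084437  0.          0.          0.          0.        ] [ 0.20870351 -0.06630014  1.40047768] [-0.70100675 -0.06106838  0.07650365  0.70640454]
wrist 60.466746255852165 285.4431960361319 207.53095529484864 [-0.0652781  0.         0.         0.         0.       ] [0.13889837 0.48861852 0.37465576] [ 0.83286707 -0.13846107 -0.0880644   0.52858835]
{'time_s': 0.15, 'joint_pos': array([ 1.12998051e+00,  2.13251764e-01, -3.48524481e-02,  1.32353028e+00,
       -7.49443264e-07,  1.57079189e+00]), 'qd': array([-0.0008075 , -0.0004424 ,  0.00153073,  0.00013797,  0.00193038,
       -0.00044297]), 'effort': array([-1.73261044e-03, -6.86404252e+01,  4.87249017e+01,  1.31102535e-02,
       -1.14257919e-04,  1.23644224e-05]), 'tool_pos': array([0.21323981, 0.45199176, 0.25595034]), 'ee_rot': array([ 2.24695281e-04,  8.44592558e-01,  5.35409409e-01, -3.53753773e-04]), 'contact_force': array([ 0.03789463,  0.07014901, -0.7608903 ]), 'torque': array([-0.02065509, -0.00482799,  0.0149261 ]), 'gripper_width': 0.9999595837637892}
```

View pics/scene0.png

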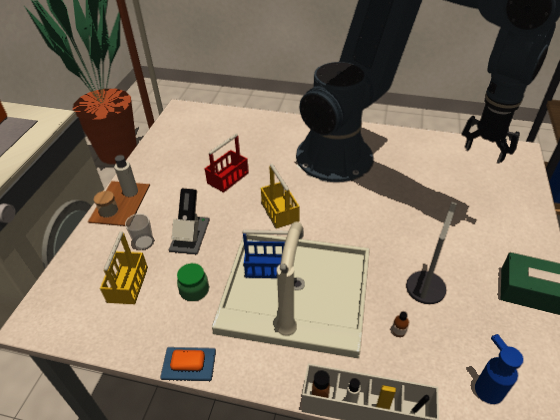

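View pics/top0.png

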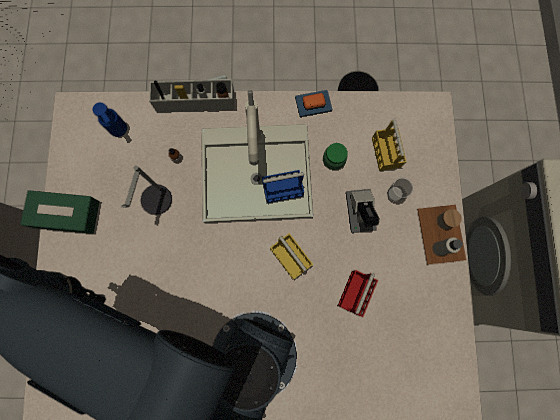

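View pics/wrist0.png

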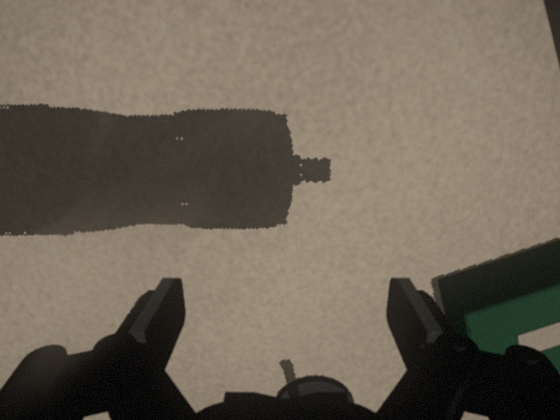

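The scene view has the blue basket in the basin at about (265,255), the hook stand at (430,250), the dock with the shaver at (187,220) and the tap at (287,280). The top view has the basket at (284,187), the hook at (130–155,165–215), the dock at (362,210) and the spout at (253,130). Next I'll enlarge these for measuring.

```bash
python3 - <<'E'
from h import *
s=cv2.imread("pics/scene0.png"); t=cv2.imread("pics/top0.png")
def crop(im,x,y,w,h,k,n):
    cv2.imwrite(n,cv2.resize(im[y:y+h,x:x+w],None,fx=k,fy=k,interpolation=cv2.INTER_CUBIC))
crop(s,210,210,170,150,4,"pics/s_basin.png")
crop(s,120,180,180,130,4,"pics/s_dock.png")
crop(s,380,190,100,120,5,"pics/s_hook.png")
crop(t,190,80,130,150,4,"pics/t_basin.png")
crop(t,330,170,80,80,7,"pics/t_dock.png")
crop(t,110,150,80,80,7,"pics/t_hook.png")
E
```

```text
(no output)
```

View pics/s_basin.png

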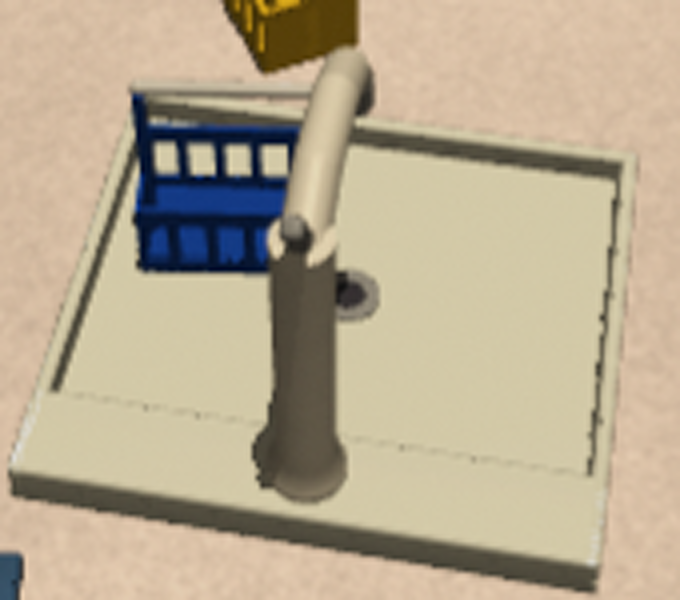

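View pics/s_dock.png

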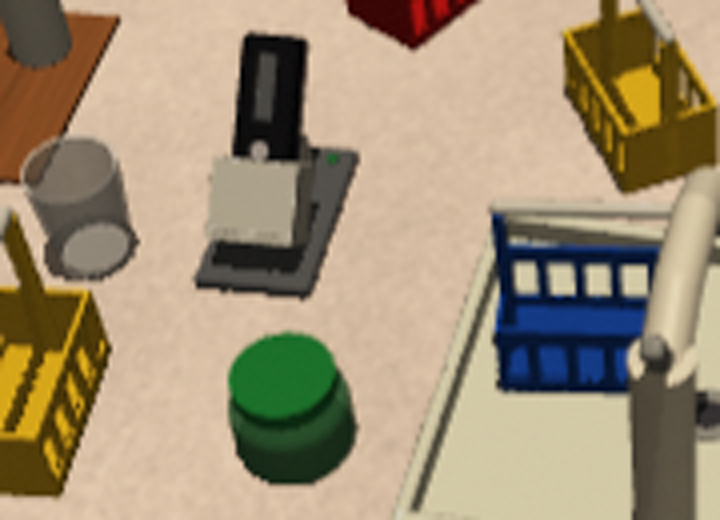

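View pics/s_hook.png

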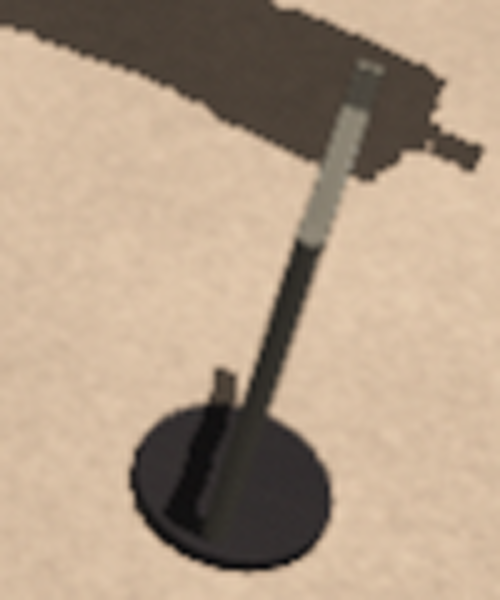

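View pics/t_basin.png

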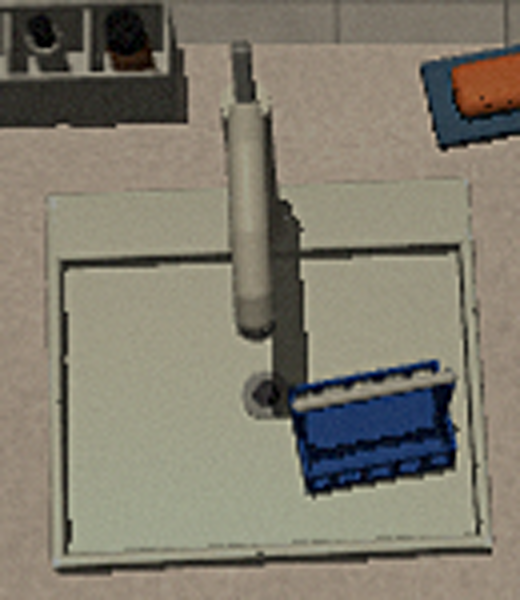

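View pics/t_dock.png

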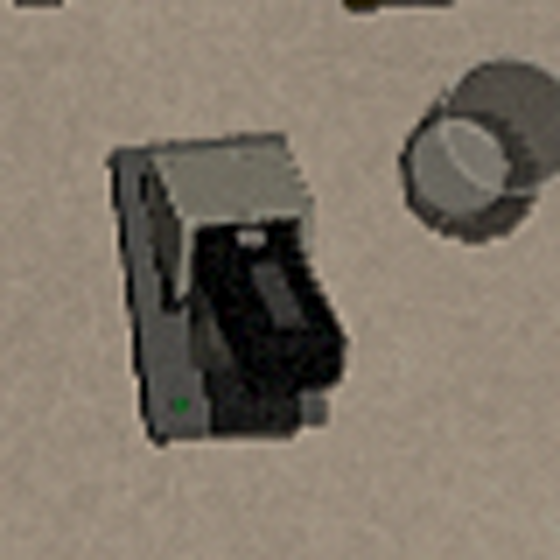

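View pics/t_hook.png

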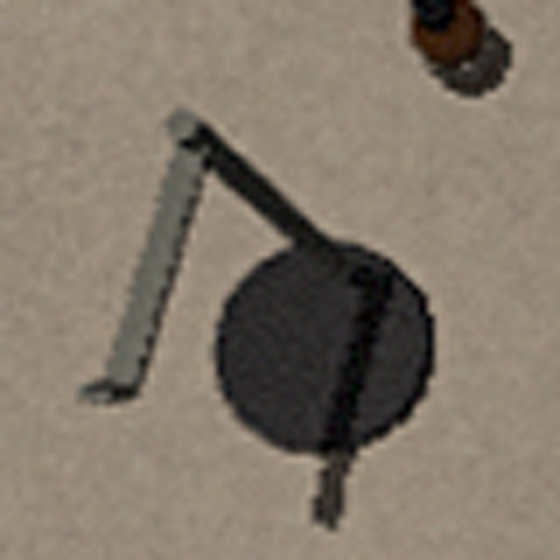

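```bash
python3 - <<'E'
from h import *
import pickle
s=pickle.load(open("scene0.pkl","rb")); t=pickle.load(open("top0.pkl","rb"))
T=lambda x,y,k,ox,oy:((x+.5)/k-.5+ox,(y+.5)/k-.5+oy)
np.set_printoptions(precision=4,suppress=True)
print("basin top corners z35: BL,BR,FR,FL")
tb=[onz(t,*T(x,y,4,190,80),0.035) for x,y in [(48,197),(468,180),(490,548),(57,568)]]
for p in tb: print(p)
print("scene rim: FR?,")
# scene crop corners: (135,97)?(636,155),(598,568),(14,468)
sb=[onz(s,*T(x,y,4,210,210),0.035) for x,y in [(636,155),(598,568),(14,468)]]
for p in sb: print(p)
print("hook top: post255, arm pts240, foot, tip")
for (x,y),z in [((185,124),.255),((196,158),.24),((122,380),.24),((325,347),.005),((98,392),.264)]: print(onz(t,*T(x,y,7,110,150),z))
print("hook scene: arm far, arm near post, foot, tip top")
for (x,y),z in [((355,105),.24),((312,243),.24),((231,487),.005),((369,65),.264)]: print(onz(s,*T(x,y,5,380,190),z))
print("basket bar top, z=.162: ends")
for x,y in [(300,405),(446,380)]: print(onz(t,*T(x,y,4,190,80),.162))
print("scene bar ends")
for x,y in [(132,90),(312,95)]: print(onz(s,*T(x,y,4,210,210),.162))
print("basket scene bottom z .012 corners")
for x,y in [(140,270),(268,272)]: print(onz(s,*T(x,y,4,210,210),.012))
print("basket top rim corners z.08 top")
for x,y in [(310,490),(455,465)]: print(onz(t,*T(x,y,4,190,80),.08))
print("dock foot corners top z~.01")
for x,y in [(112,150),(155,440),(285,135)]: print(onz(t,*T(x,y,7,330,170),.01))
print("dock foot scene")
for x,y in [(198,285),(306,296),(357,152)]: print(onz(s,*T(x,y,4,120,180),.008))
E
```

```text
basin top corners z35: BL,BR,FR,FL
[0.7805 0.1858 0.035 ]
[ 0.7961 -0.1911  0.035 ]
[ 0.4588 -0.2025  0.035 ]
[0.4436 0.1681 0.035 ]
scene rim: FR?,
[0.4507 0.1742 0.035 ]
[0.787  0.1874 0.035 ]
[ 0.7994 -0.1842  0.035 ]
hook top: post255, arm pts240, foot, tip
[0.569  0.3344 0.255 ]
[0.5587 0.334  0.24  ]
[0.4624 0.3592 0.24  ]
[0.5302 0.3442 0.005 ]
[0.4521 0.3599 0.264 ]
hook scene: arm far, arm near post, foot, tip top
[0.46   0.3613 0.24  ]
[0.5612 0.3401 0.24  ]
[0.5318 0.3458 0.005 ]
[0.4551 0.3628 0.264 ]
basket bar top, z=.162: ends
[ 0.5515 -0.042   0.162 ]
[ 0.5717 -0.1581  0.162 ]
scene bar ends
[ 0.5784 -0.1621  0.162 ]
[ 0.5568 -0.0435  0.162 ]
basket scene bottom z .012 corners
[ 0.6141 -0.1573  0.012 ]
[ 0.5959 -0.068   0.012 ]
basket top rim corners z.08 top
[ 0.5007 -0.0486  0.08  ]
[ 0.5216 -0.1703  0.08  ]
dock foot corners top z~.01
[ 0.5553 -0.3265  0.01  ]
[ 0.4066 -0.342   0.01  ]
[ 0.5628 -0.4155  0.01  ]
dock foot scene
[ 0.5666 -0.409   0.008 ]
[ 0.559  -0.3254  0.008 ]
[ 0.4079 -0.3391  0.008 ]
```

```bash
cat >> h.py <<'E'
np.set_printoptions(precision=4,suppress=True)
def rel(p,Rt=None,s=None):
    "units of rows needed: shift in current tool frame, then rotvec in tool frame"
    s=s or robot.read_state(); Rc=q2R(s["ee_rot"])
    d=Rc.T@(np.array(p)-s["tool_pos"])/.03
    print("tool",s["tool_pos"],"t",round(s["time_s"],2),"j",s["joint_pos"],"w",round(s["gripper_width"],3),"F",s["contact_force"])
    print("R cols x",Rc[:,0],"z",Rc[:,2])
    print("shift units",d)
    if Rt is not None:
        rv=R.from_matrix(Rc.T@Rt).as_rotvec(); print("rot units(in current frame)",np.degrees(rv)/5)
        print("shift units if rotated first",Rt.T@(np.array(p)-s["tool_pos"])/.03)
def down(phi):
    a=np.radians(phi); x=np.array([np.cos(a),np.sin(a),0]); z=np.array([0,0,-1.]); return np.c_[x,np.cross(z,x),z]
E
python3 - <<'E'
from h import *
import pickle
s=pickle.load(open("scene0.pkl","rb")); t=pickle.load(open("top0.pkl","rb"))
o=np.array([.4859,-.3764,0]); a=np.radians(5.3);u=np.array([np.cos(a),np.sin(a),0]);v=np.array([-np.sin(a),np.cos(a),0]);z=np.array([0,0,1.])
p=o+.05*u+.032*z; ax=(-u+z)/2**.5; n=(u+z)/2**.5
P=[p+.15*ax+e*.023*v+f*.015*n for e,f in [(1,1),(-1,1),(-1,-1),(1,-1)]]
for c,nm,x,y,w,h,k in [(s,"scene",150,170,80,90,6),(t,"top",330,170,80,80,7)]:
    q=proj(c,P); im=cv2.resize(c["image"][y:y+h,x:x+w],None,fx=k,fy=k,interpolation=cv2.INTER_CUBIC)
    for a_,b_ in q: cv2.circle(im,(int((a_-x+.5)*k),int((b_-y+.5)*k)),3,(0,0,255),-1)
    cv2.imwrite(f"pics/chk_{nm}.png",im)
R1=cv2.imread("pics/chk_scene.png");R2=cv2.imread("pics/chk_top.png")
R2=cv2.resize(R2,(540,540)); 
R1=cv2.resize(R1[:540],(260,292)) if False else R1
cv2.imwrite("pics/chk.png",np.hstack([cv2.resize(R1,(356,400)),cv2.resize(R2,(400,400))]))
E
```

```text
(no output)
```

View pics/chk.png

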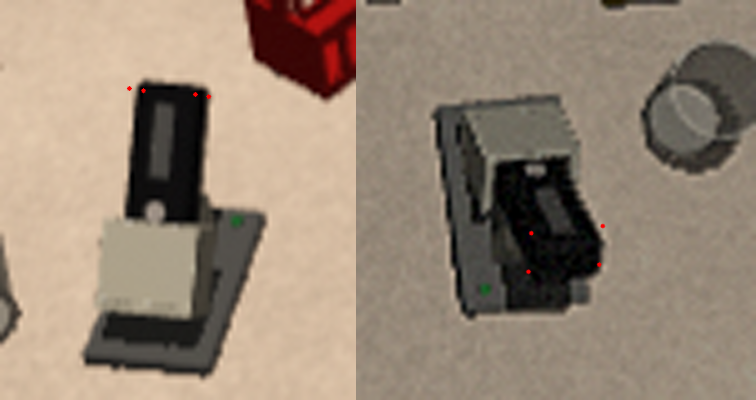

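Request:
send_rows:
  steps:
    - [0,0,-0.45,0,0,1]
    - [0,0,-0.45,0,0,1]
    - [0,0,-0.45,0,0,1]
    - [0,0,-0.45,0,0,1]
    - [0,0,-0.45,0,0,1]
    - [0,0,-0.45,0,0,1]
    - [0,0,-0.45,0,0,1]
    - [0,0,-0.45,0,0,1]
  hand: 1
  grip_force: 80

```text
time_s: 0.82
tool_pos: [0.2133, 0.4521, 0.3648]
ee_rot: [0.0, 0.977, 0.212, -0.0]
contact_force: [0.5, 1.2, -0.2]
gripper_width: 1.0
```

```bash
python3 -c "
from h import *
rel([.571,-.136,.30],down(10.1))"
```

```text
tool [0.2133 0.4521 0.3648] t 0.82 j [ 1.13    0.2266  0.2564  1.6011 -0.      2.2732] w 1.0 F [ 0.4585  1.1651 -0.1608]
R cols x [ 0.91    0.4147 -0.0003] z [-0.0001 -0.0004 -1.    ]
shift units [ 2.7237 22.7815  2.165 ]
rot units(in current frame) [0.0034 0.0029 2.8795]
shift units if rotated first [ 8.3023 21.3895  2.1597]
```

Request:
send_rows:
  steps:
    - [0,0,0,0,0,0.96]
    - [0,0,0,0,0,0.96]
    - [0,0,0,0,0,0.96]
    - [0.4,1,0,0,0,0]
    - [0.4,1,0,0,0,0]
    - [0.4,1,0,0,0,0]
    - [0.4,1,0,0,0,0]
    - [0.4,1,0,0,0,0]

```text
time_s: 1.48
tool_pos: [0.2996, 0.314, 0.3641]
ee_rot: [0.0, 0.996, 0.09, -0.0]
contact_force: [-0.4, -0.3, 0.2]
gripper_width: 0.997
```

Request:
send_rows:
  steps:
    - [0.4,1,0,0,0,0]
    - [0.4,1,0,0,0,0]
    - [0.4,1,0,0,0,0]
    - [0.4,1,0,0,0,0]
    - [0.4,1,0,0,0,0]
    - [0.4,1,0,0,0,0]
    - [0.4,1,0,0,0,0]
    - [0.4,1,0,0,0,0]

```text
time_s: 2.15
tool_pos: [0.4373, 0.0949, 0.3642]
ee_rot: [-0.0, 0.996, 0.09, -0.0]
contact_force: [0.6, 0.4, -0.6]
gripper_width: 1.002
```

Request:
send_rows:
  steps:
    - [0.4,1,0,0,0,0]
    - [0.4,1,0,0,0,0]
    - [0.4,1,0,0,0,0]
    - [0.4,1,0,0,0,0]
    - [0.4,1,0,0,0,0]
    - [0.4,1,0,0,0,0]
    - [0.3,1,0.2,0,0,0]
    - [0,0.4,0.5,0,0,0]

```text
time_s: 2.82
tool_pos: [0.5582, -0.1105, 0.3431]
ee_rot: [0.0, 0.996, 0.089, 0.0]
contact_force: [0.2, 0.4, -0.3]
gripper_width: 1.0
```

```bash
python3 -c "
from h import *
import pickle
c=robot.read_camera('wrist'); cv2.imwrite('pics/w1.png',c['image']); pickle.dump(c,open('w1.pkl','wb'))
rel([.571,-.136,.168],down(10.1))
print(proj(c,[[.5546,-.045,.162],[.5746,-.158,.162]]))"
```

```text
tool [ 0.5572 -0.111   0.3394] t 2.87 j [-0.1962  0.3745  0.3939  1.5933 -0.0008  1.1968] w 1.002 F [ 1.0106 -2.8163 -3.0804]
R cols x [ 0.9842  0.1769 -0.0032] z [-0.0032 -0.0002 -1.    ]
shift units [0.3249 0.9053 5.712 ]
rot units(in current frame) [-0.0044  0.0368  0.0181]
shift units if rotated first [0.308  0.9026 5.7134]
[[293.4446 110.0282]
 [291.9808 240.2822]]
```

View pics/w1.png

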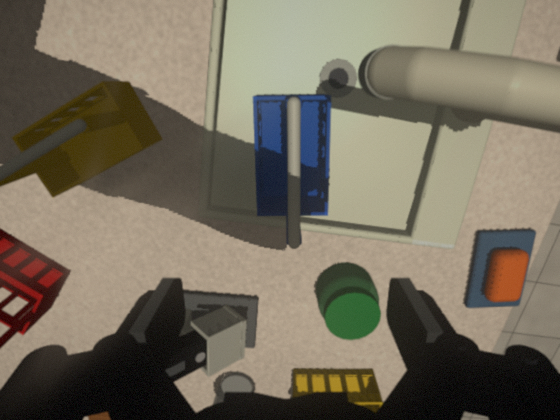

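The bar shows from (293,98) to (294,245), within about 2 mm of my prediction, so I'll descend and grip.

Request:
send_rows:
  steps:
    - [0.18,0.45,0,0,0,0]
    - [0.18,0.45,0.7,0,0,0]
    - [0,0,1,0,0,0]
    - [0,0,1,0,0,0]
    - [0,0,1,0,0,0]
    - [0,0,1,0,0,0]
    - [0,0,0.6,0,0,0]
    - [0,0,0.3,0,0,0]

```text
time_s: 3.53
tool_pos: [0.5703, -0.1313, 0.1725]
ee_rot: [-0.001, 0.996, 0.09, -0.002]
contact_force: [0.7, 0.2, 0.7]
gripper_width: 0.996
```

```bash
python3 -c "
from h import *
rel([.571,-.136,.168],down(10.1))"
```

```text
tool [ 0.5703 -0.1313  0.1725] t 3.53 j [-0.2263  0.4184  0.0371  1.1934  0.0001  1.1638] w 0.996 F [0.7127 0.1734 0.7182]
R cols x [ 0.9837  0.1797 -0.0036] z [-0.0038  0.0009 -1.    ]
shift units [-0.006   0.1591  0.1514]
rot units(in current frame) [-0.0184  0.0413  0.0509]
shift units if rotated first [-0.0059  0.1589  0.1516]
```

Request:
send_rows:
  steps:
    - [0,0.15,0,0,0,0]
    - [0,0,0,0,0,0]
    - [0,0,0,0,0,0]
    - [0,0,0,0,0,0]
    - [0,0,0,0,0,0]
    - [0,0,0,0,0,0]
    - [0,0,0,0,0,0]
    - [0,0,0,0,0,0]
  hand: 0
  grip_force: 90

```text
time_s: 4.2
tool_pos: [0.5729, -0.1365, 0.1762]
ee_rot: [0.0, 0.996, 0.09, 0.001]
contact_force: [-3.3, -0.8, 7.3]
gripper_width: 0.09
```

Request:
send_rows:
  steps:
    - [0,0,0,0,0,0]
    - [0,0,-0.2,0,0,0]
    - [0,0,-0.3,0,0,0]
    - [0,0,-0.4,0,0,0]
    - [0,0,-0.5,0,0,0]
    - [0,0,-0.4,0,0,0]
    - [-0.2,0,-0.2,0,0,0]
    - [-0.3,0,0,0,0,0]

```text
time_s: 4.87
tool_pos: [0.5585, -0.1391, 0.237]
ee_rot: [0.0, 0.996, 0.09, 0.001]
contact_force: [0.4, -0.3, -2.6]
gripper_width: 0.088
```

```bash
python3 -c "
from h import *
c=robot.read_camera('scene'); cv2.imwrite('pics/s2.png',c['image'])
c=robot.read_camera('wrist'); cv2.imwrite('pics/w2.png',c['image'])
rel([.5,-.13,.238],down(10.1))"
```

```text
tool [ 0.557  -0.1393  0.2359] t 4.97 j [-0.2449  0.3719  0.1293  1.3279 -0.0002  1.1457] w 0.09 F [ 0.0897  0.9962 -2.8871]
R cols x [0.9838 0.1792 0.0002] z [ 0.0002 -0.0002 -1.    ]
shift units [-1.8142 -0.645  -0.0701]
rot units(in current frame) [ 0.0033 -0.002   0.0448]
shift units if rotated first [-1.8168 -0.6379 -0.0695]
```

View pics/s2.png

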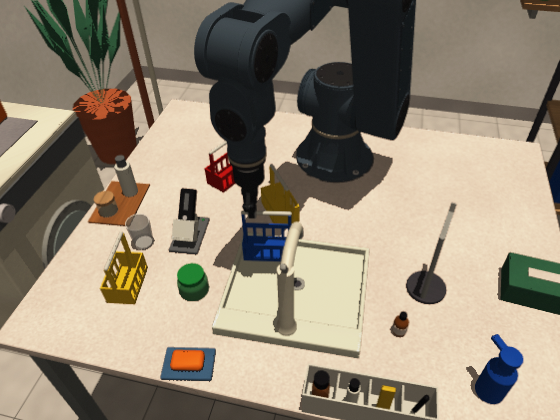

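View pics/w2.png

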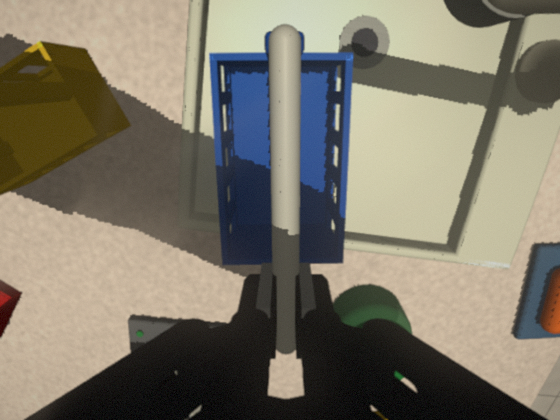

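```bash
python3 -c "
from h import *
c=robot.read_camera('wrist')
s=robot.read_state();Rc=q2R(s['ee_rot'])
for z in (.222,.228):
  for uv in [(284.5,28),(286,350)]:
    p=onz(c,*uv,z); print(z,p,(Rc.T@(p-s['tool_pos']))*1000)
"
```

```text
0.222 [ 0.5396 -0.0378  0.222 ] [   0.6359 -102.9157   13.5967]
0.222 [ 0.5641 -0.1681  0.222 ] [ 1.3567 29.6243 13.606 ]
0.228 [ 0.5398 -0.0386  0.228 ] [   0.6471 -102.0695    7.5968]
0.228 [ 0.5631 -0.163   0.228 ] [ 1.3353 24.477   7.6056]
```

Request:
send_rows:
  steps:
    - [-0.5,0,0,0,0,0]
    - [-0.6,0,-0.2,0,0,0]
    - [-0.5,0,-0.5,0,0,0]
    - [-0.2,0,-0.7,0,0,0]
    - [0,0,-0.8,0,0,0]
    - [0,0,-0.7,0,0,0]
    - [0,0,-0.5,0,0,0]
    - [0,0,-0.3,0,0,0]

```text
time_s: 5.68
tool_pos: [0.5052, -0.1488, 0.348]
ee_rot: [0.0, 0.996, 0.09, 0.001]
contact_force: [0.7, -0.1, -3.2]
gripper_width: 0.088
```

```bash
python3 -c "
from h import *
rel([.365,.342,.340],down(-12.7))"
```

```text
tool [ 0.5052 -0.1488  0.348 ] t 5.68 j [-0.2865  0.2773  0.2801  1.5718  0.0001  1.1038] w 0.088 F [ 0.692  -0.0558 -3.2402]
R cols x [0.9838 0.1795 0.0016] z [ 0.0017 -0.0004 -1.    ]
shift units [ -1.6595 -16.9323   0.2529]
rot units(in current frame) [ 0.0042 -0.0194  4.6084]
shift units if rotated first [ -8.154  -14.9319   0.2673]
```

Request:
send_rows:
  steps:
    - [-0.1,-0.3,0,0,0,0.3]
    - [-0.1,-0.6,0,0,0,0.6]
    - [-0.2,-0.9,0,0,0,0.6]
    - [-0.3,-0.9,0,0,0,0.6]
    - [-0.3,-0.9,0,0,0,0.6]
    - [-0.3,-0.9,0,0,0,0.6]
    - [-0.4,-0.9,0,0,0,0.6]
    - [-0.4,-0.9,0,0,0,0.6]

```text
time_s: 6.35
tool_pos: [0.4417, 0.042, 0.3462]
ee_rot: [0.0, 0.994, -0.107, -0.0]
contact_force: [0.6, -0.4, -2.3]
gripper_width: 0.086
```

```bash
python3 -c "
from h import *
rel([.365,.342,.340],down(-12.7))"
```

```text
tool [0.4417 0.042  0.3462] t 6.35 j [0.0948 0.0996 0.0568 1.5283 0.0001 1.8807] w 0.086 F [ 0.6205 -0.4103 -2.2856]
R cols x [ 0.977  -0.2134 -0.0003] z [-0.0003  0.     -1.    ]
shift units [-4.631  -9.2231  0.2079]
rot units(in current frame) [0.0005 0.0034 0.0759]
shift units if rotated first [-4.6921 -9.1922  0.2069]
```

Request:
send_rows:
  steps:
    - [-0.6,-0.8,0,0,0,0.07]
    - [-0.6,-0.9,0,0,0,0]
    - [-0.6,-0.9,0,0,0,0]
    - [-0.6,-0.9,0,0,0,0]
    - [-0.6,-0.9,0,0,0,0]
    - [-0.6,-0.9,0,0,0,0]
    - [-0.5,-0.8,0,0,0,0]
    - [-0.3,-0.8,0,0,0,0]

```text
time_s: 7.02
tool_pos: [0.3568, 0.2731, 0.3464]
ee_rot: [-0.0, 0.994, -0.108, -0.0]
contact_force: [-0.2, 0.4, -2.1]
gripper_width: 0.088
```

Request:
send_rows:
  steps:
    - [0,-0.7,0,0,0,0]
    - [0,-0.5,0.1,0,0,0]
    - [0,-0.3,0.1,0,0,0]
    - [0,0,0,0,0,0]
    - [0,0,0,0,0,0]
    - [0,0,0,0,0,0]
    - [0,0,0,0,0,0]
    - [0,0,0,0,0,0]

```text
time_s: 7.68
tool_pos: [0.3681, 0.3147, 0.3406]
ee_rot: [-0.0, 0.994, -0.109, 0.0]
contact_force: [-0.1, -0.3, -1.9]
gripper_width: 0.088
```

```bash
python3 -c "
from h import *
import pickle
for n in ('scene','top','wrist'):
  c=robot.read_camera(n); cv2.imwrite('pics/%s3.png'%n,c['image']); pickle.dump(c,open(n+'3.pkl','wb'))
rel([.365,.342,.340],down(-12.7))"
```

```text
tool [0.368  0.315  0.3405] t 7.83 j [ 0.708   0.1838  0.1412  1.5278 -0.      2.4976] w 0.087 F [ 0.1096  0.0647 -2.2073]
R cols x [ 0.9762 -0.217   0.0003] z [ 0.0003  0.0002 -1.    ]
shift units [-0.2928 -0.8554  0.0178]
rot units(in current frame) [-0.0033 -0.003   0.0334]
shift units if rotated first [-0.2953 -0.8546  0.0177]
```

View pics/scene3.png

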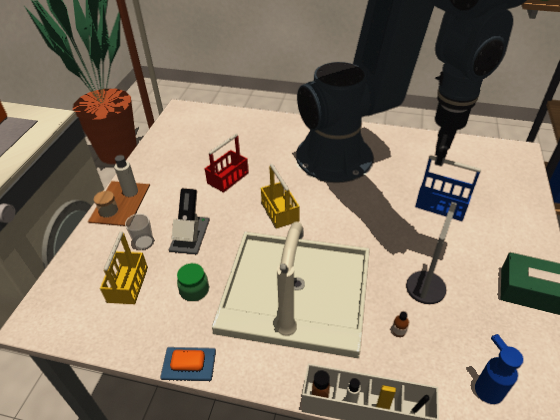

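View pics/top3.png

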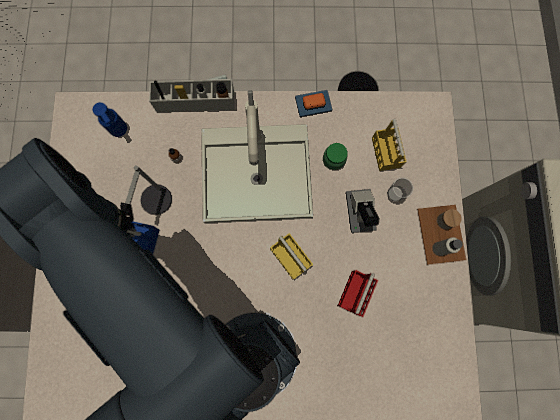

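View pics/wrist3.png

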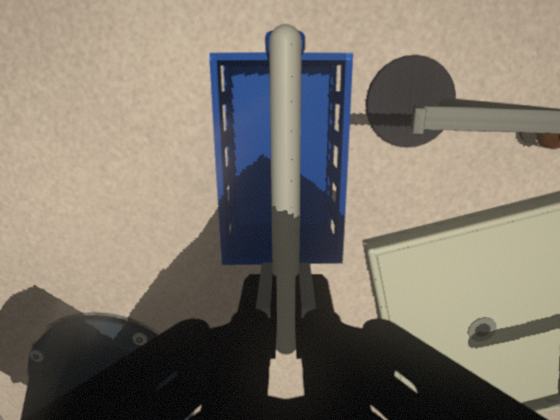

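```bash
python3 -c "
from h import *
import pickle
im=cv2.imread('pics/wrist3.png'); cv2.imwrite('pics/w3c.png',cv2.resize(im[80:160,350:560],None,fx=3.5,fy=3.5,interpolation=cv2.INTER_CUBIC))
"
```

```text
(no output)
```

View pics/w3c.png

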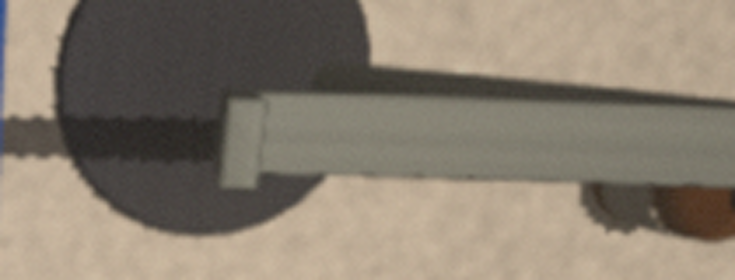

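```bash
python3 -c "
from h import *
import pickle
c=pickle.load(open('wrist3.pkl','rb'))
s=robot.read_state();Rc=q2R(s['ee_rot'])
T=lambda x,y:((x+.5)/3.5-.5+350,(y+.5)/3.5-.5+80)
for (x,y),z in [((242,143),.264),((285,133),.24),((700,142),.24)]:
  p=onz(c,*T(x,y),z); print(p,Rc.T@(p-s['tool_pos'])*1000)
"
```

```text
[0.4534 0.365  0.264 ] [ 72.4866 -67.2751  76.5686]
[0.4691 0.3612 0.24  ] [ 88.609  -66.943  100.5727]
[0.5431 0.3447 0.24  ] [164.4665 -66.9599 100.5926]
```

Request:
send_rows:
  steps:
    - [0,-0.3,0.3,0,0,0]
    - [0,-0.4,0.4,0,0,0]
    - [0,-0.27,0.4,0,0,0]
    - [0,0,0.25,0,0,0]
    - [0,0,0,0,0,0]
    - [0,0,0,0,0,0]
    - [0,0,0,0,0,0]
    - [0,0,0,0,0,0]

```text
time_s: 8.5
tool_pos: [0.3744, 0.3437, 0.3005]
ee_rot: [-0.0, 0.994, -0.109, 0.0]
contact_force: [0.1, -0.2, -2.7]
gripper_width: 0.087
```

```bash
python3 -c "
from h import *
c=robot.read_camera('wrist')
cv2.imwrite('pics/w4.png',c['image'])
c=robot.read_camera('scene')
cv2.imwrite('pics/s4.png',cv2.resize(c['image'][120:320,380:520],None,fx=3,fy=3))
rel([.365,.342,.300],down(-12.7))
"
```

```text
tool [0.3744 0.3437 0.3004] t 8.6 j [ 0.7427  0.2273  0.0945  1.4371 -0.      2.5321] w 0.092 F [ 0.4672 -0.4341 -2.3619]
R cols x [ 0.9762 -0.2168  0.0006] z [ 0.0007  0.0006 -1.    ]
shift units [-0.2933  0.1239  0.0125]
rot units(in current frame) [-0.0089 -0.0064  0.0357]
shift units if rotated first [-0.2929  0.1248  0.0128]
```

View pics/w4.png

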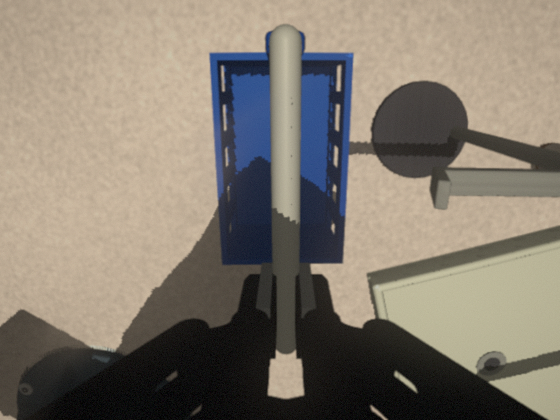

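View pics/s4.png

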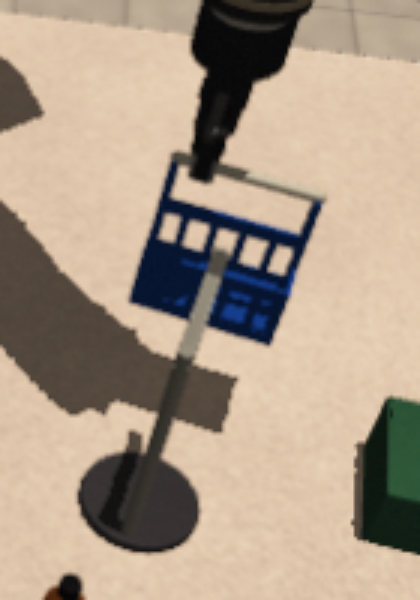

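```bash
python3 -c "
from h import *
c=robot.read_camera('scene')
for z in (.285,.29,.295): print(z,proj(c,[[.3967,.4442,z],[.3685,.3174,z]]))
print((324+.5)/3+380,(197)/3+120, 175/3+380,157/3+120)
"
```

```text
0.285 [[487.8831 185.8772]
 [436.9578 171.9721]]
0.29 [[488.4425 184.4093]
 [437.3569 170.5118]]
0.295 [[489.005  182.9328]
 [437.7581 169.0433]]
488.1666666666667 185.66666666666669 438.3333333333333 172.33333333333334
```

Request:
send_rows:
  steps:
    - [0.3,0,0,0,0,0]
    - [0.5,0,0,0,0,0]
    - [0.7,0,0,0,0,0]
    - [0.7,0,0,0,0,0]
    - [0.7,0,0,0,0,0]
    - [0.5,0,0,0,0,0]
    - [0.4,0,0,0,0,0]
    - [0.2,0,0,0,0,0]

```text
time_s: 9.32
tool_pos: [0.4938, 0.3167, 0.2992]
ee_rot: [0.0, 0.994, -0.11, -0.0]
contact_force: [1.0, -0.0, -2.6]
gripper_width: 0.089
```

```bash
python3 -c "
from h import *
c=robot.read_camera('wrist')
cv2.imwrite('pics/w5.png',c['image'])
c=robot.read_camera('scene')
cv2.imwrite('pics/s5.png',cv2.resize(c['image'][120:320,380:520],None,fx=3,fy=3))
rel([.365,.342,.255],down(-12.7))
"
```

```text
tool [0.4927 0.3171 0.2992] t 9.42 j [ 0.5719  0.4005  0.3302  1.501  -0.0002  2.3624] w 0.092 F [-0.9731  0.7124 -2.1452]
R cols x [ 0.976  -0.2179 -0.0003] z [-0.0004 -0.0004 -1.    ]
shift units [-4.3364  0.1166  1.4761]
rot units(in current frame) [0.0058 0.0029 0.0227]
shift units if rotated first [-4.3365  0.126   1.4749]
```

View pics/w5.png

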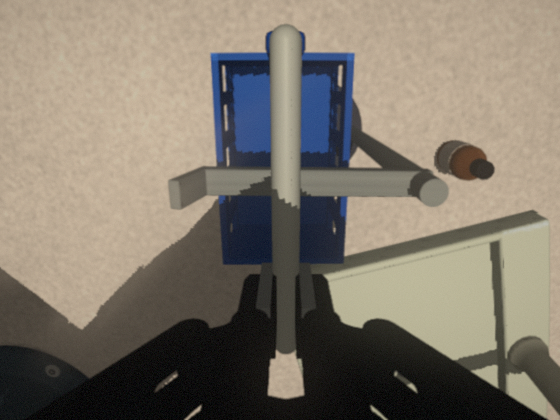

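View pics/s5.png

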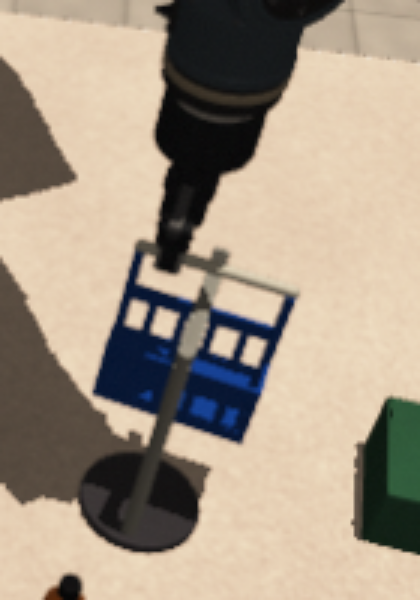

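The bar now sits over the arm, which passes through the handle opening, so I'll lower it.

Request:
send_rows:
  steps:
    - [0,0,0.2,0,0,0]
    - [0,0,0.3,0,0,0]
    - [0,0,0.3,0,0,0]
    - [0,0,0.2,0,0,0]
    - [0,0,0.2,0,0,0]
    - [0,0,0.1,0,0,0]
    - [0,0,0,0,0,0]
    - [0,0,0,0,0,0]

```text
time_s: 10.08
tool_pos: [0.4913, 0.3178, 0.2609]
ee_rot: [-0.0, 0.994, -0.109, 0.0]
contact_force: [0.9, 0.1, -1.8]
gripper_width: 0.09
```

Request:
send_rows:
  steps:
    - [0,0,0.05,0,0,0]
    - [0,0,0,0,0,0]
    - [0,0,0,0,0,0]
    - [0,0,0,0,0,0]
    - [0,0,0,0,0,0]
    - [0,0,0,0,0,0]
    - [0,0,0,0,0,0]
    - [0,0,0,0,0,0]

```text
time_s: 10.75
tool_pos: [0.4914, 0.3178, 0.2594]
ee_rot: [-0.0, 0.994, -0.109, 0.0]
contact_force: [1.2, 0.0, -1.8]
gripper_width: 0.09
```

Request:
send_rows:
  steps:
    - [0,0,0.05,0,0,0]
    - [0,0,0,0,0,0]
    - [0,0,0.05,0,0,0]
    - [0,0,0,0,0,0]
    - [0,0,0,0,0,0]
    - [0,0,0,0,0,0]
    - [0,0,0,0,0,0]
    - [0,0,0,0,0,0]

```text
time_s: 11.42
tool_pos: [0.4916, 0.3177, 0.2575]
ee_rot: [-0.0, 0.994, -0.109, 0.001]
contact_force: [-3.3, -4.2, 13.3]
gripper_width: 0.088
```

Request:
send_rows:
  steps:
    - [0,0,-0.04,0,0,0]
    - [0,0,0,0,0,0]
    - [0,0,0,0,0,0]
    - [0,0,0,0,0,0]
    - [0,0,0,0,0,0]
    - [0,0,0,0,0,0]
    - [0,0,0,0,0,0]
    - [0,0,0,0,0,0]

```text
time_s: 12.08
tool_pos: [0.4916, 0.3177, 0.2582]
ee_rot: [-0.0, 0.994, -0.109, 0.001]
contact_force: [-1.3, -2.6, 6.8]
gripper_width: 0.091
```

Request:
send_rows:
  steps:
    - [0,0,0,0,0,0]
    - [0,0,0,0,0,0]
    - [0,0,0,0,0,0]
    - [0,0,0,0,0,0]
    - [0,0,0,0,0,0]
    - [0,0,0,0,0,0]
    - [0,0,0,0,0,0]
    - [0,0,0,0,0,0]
  hand: 0.6

```text
time_s: 12.75
tool_pos: [0.4914, 0.3178, 0.2575]
ee_rot: [-0.0, 0.994, -0.109, -0.0]
contact_force: [-0.5, -0.3, -0.3]
gripper_width: 0.6
```

```bash
python3 -c "
from h import *
c=robot.read_camera('wrist')
cv2.imwrite('pics/w6.png',c['image'])
c=robot.read_camera('scene')
cv2.imwrite('pics/s6.png',cv2.resize(c['image'][120:320,380:520],None,fx=3,fy=3))
rel([.49,.317,.35],down(-12.7))
"
```

```text
tool [0.4914 0.3178 0.2575] t 12.85 j [0.5741 0.3942 0.216  1.3925 0.     2.3632] w 0.598 F [-0.4871 -0.6702 -0.8804]
R cols x [ 0.9763 -0.2166 -0.    ] z [-0.  0. -1.]
shift units [-0.0396  0.0363 -3.0839]
rot units(in current frame) [-0.0002  0.0004  0.0384]
shift units if rotated first [-0.0394  0.0365 -3.0839]
```

View pics/w6.png

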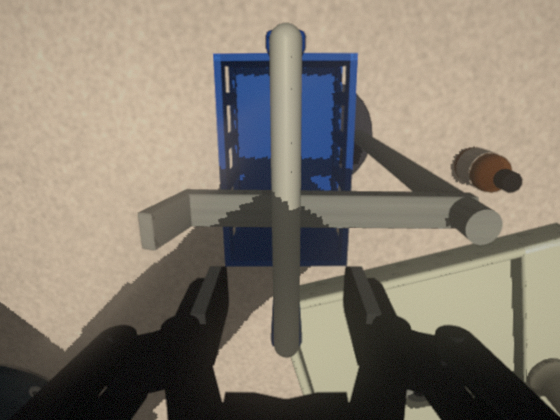

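View pics/s6.png

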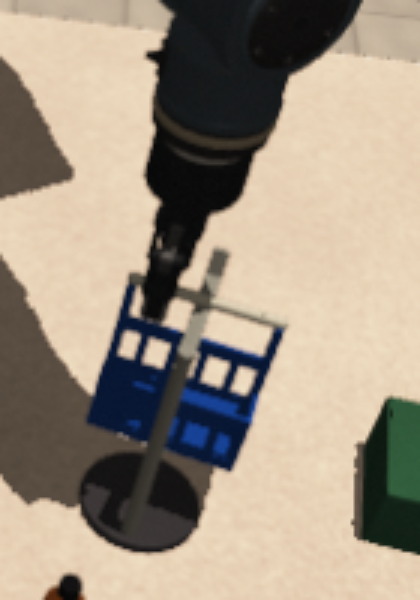

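Request:
send_rows:
  steps:
    - [0,0,-0.1,0,0,0]
    - [0,0,-0.3,0,0,0]
    - [0,0,-0.5,0,0,0]
    - [0,0,-0.6,0,0,0]
    - [0,0,-0.6,0,0,0]
    - [0,0,-0.6,0,0,0]
    - [0,0,-0.5,0,0,0]
    - [0,0,-0.3,0,0,0]

```text
time_s: 13.52
tool_pos: [0.4915, 0.3178, 0.3652]
ee_rot: [-0.001, 0.994, -0.109, 0.001]
contact_force: [-0.1, 0.1, -0.1]
gripper_width: 0.607
```

```bash
python3 -c "
from h import *
c=robot.read_camera('scene')
cv2.imwrite('pics/s7.png',cv2.resize(c['image'][120:320,380:520],None,fx=3,fy=3))
rel([.43,-.379,.33],down(95.3))
"
```

```text
tool [0.4917 0.318  0.366 ] t 13.57 j [0.5741 0.4263 0.5397 1.6805 0.     2.3631] w 0.603 F [0.4995 0.3081 0.9804]
R cols x [ 0.9763 -0.2165  0.0026] z [ 0.0031  0.002  -1.    ]
shift units [ 3.0208 23.1294  1.1489]
rot units(in current frame) [  0.0071  -0.0483 -21.5608]
shift units if rotated first [-22.9433  -4.1923   1.2015]
```

View pics/s7.png

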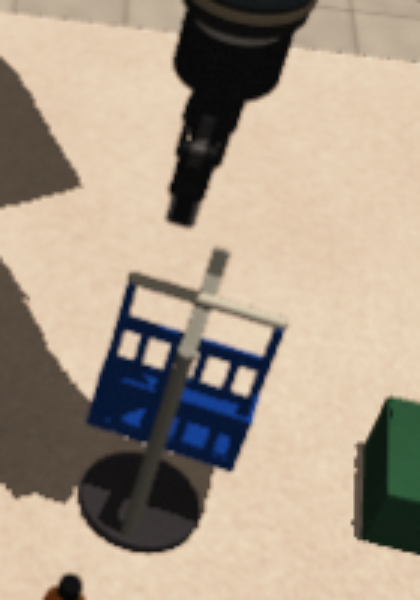

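Request:
send_rows:
  steps:
    - [0.1,0.4,0,0,0,-1]
    - [0.1,0.8,0,0,0,-1]
    - [0,0.9,0,0,0,-1]
    - [0,0.9,0,0,0,-1]
    - [-0.1,0.9,0,0,0,-1]
    - [-0.2,0.9,0,0,0,-1]
    - [-0.3,0.9,0,0,0,-1]
    - [-0.3,0.8,0,0,0,-1]
  hand: 1

```text
time_s: 14.23
tool_pos: [0.492, 0.1169, 0.3629]
ee_rot: [0.0, 0.971, 0.24, 0.0]
contact_force: [-0.3, 0.0, 0.0]
gripper_width: 0.999
```

Request:
send_rows:
  steps:
    - [-0.4,0.8,0,0,0,-1]
    - [-0.5,0.8,0,0,0,-1]
    - [-0.6,0.8,0,0,0,-1]
    - [-0.6,0.7,0,0,0,-1]
    - [-0.7,0.6,0,0,0,-1]
    - [-0.7,0.6,0,0,0,-1]
    - [-0.8,0.5,0,0,0,-1]
    - [-0.8,0.4,0,0,0,-1]

```text
time_s: 14.9
tool_pos: [0.494, -0.1062, 0.3628]
ee_rot: [0.0, 0.83, 0.557, 0.0]
contact_force: [0.9, 0.8, -0.0]
gripper_width: 1.003
```

```bash
python3 -c "
from h import *
rel([.43,-.379,.33],down(95.3))
"
```

```text
tool [ 0.494  -0.1062  0.3628] t 14.9 j [-0.2118  0.2371  0.2647  1.5981 -0.      0.1768] w 1.003 F [ 0.9208  0.79   -0.0029]
R cols x [0.3789 0.9255 0.    ] z [ 0.0003 -0.0001 -1.    ]
shift units [-9.2226  1.4704  1.092 ]
rot units(in current frame) [ 0.0035  0.0006 -5.5127]
shift units if rotated first [-8.8563 -2.9637  1.0917]
```

Request:
send_rows:
  steps:
    - [-1,0.1,0,0,0,-1]
    - [-1,0,0,0,0,-1]
    - [-1,-0.1,0,0,0,-1]
    - [-1,-0.2,0.1,0,0,-1]
    - [-1,-0.3,0.2,0,0,-1]
    - [-1,-0.3,0.2,0,0,-0.4]
    - [-1,-0.3,0.2,0,0,0]
    - [-0.8,-0.3,0.2,0,0,0]

```text
time_s: 15.57
tool_pos: [0.4247, -0.3369, 0.3353]
ee_rot: [0.0, 0.679, 0.734, -0.0]
contact_force: [0.5, 0.1, 0.2]
gripper_width: 1.002
```

Request:
send_rows:
  steps:
    - [-0.6,-0.3,0.1,0,0,0]
    - [-0.4,-0.2,0.1,0,0,0]
    - [-0.2,-0.1,0,0,0,0]
    - [0,0,0,0,0,0]
    - [0,0,0,0,0,0]
    - [0,0,0,0,0,0]
    - [0,0,0,0,0,0]
    - [0,0,0,0,0,0]

```text
time_s: 16.23
tool_pos: [0.4109, -0.3716, 0.3298]
ee_rot: [0.0, 0.678, 0.735, 0.0]
contact_force: [-0.5, 0.8, 0.1]
gripper_width: 0.999
```

```bash
python3 -c "
from h import *
import pickle
c=robot.read_camera('wrist'); cv2.imwrite('pics/w8.png',c['image']); pickle.dump(c,open('w8.pkl','wb'))
rel([.43,-.379,.33],down(95.3))
"
```

```text
tool [ 0.4108 -0.3717  0.3298] t 16.28 j [-0.7356  0.3344  0.312   1.548   0.0001 -0.8149] w 0.999 F [ 0.7602  0.2047 -0.0422]
R cols x [-0.0793  0.9969 -0.0002] z [ 0.0003 -0.0002 -1.    ]
shift units [-0.2917  0.6186 -0.0078]
rot units(in current frame) [ 0.0034  0.0024 -0.1506]
shift units if rotated first [-0.2998  0.6147 -0.008 ]
```

View pics/w8.png

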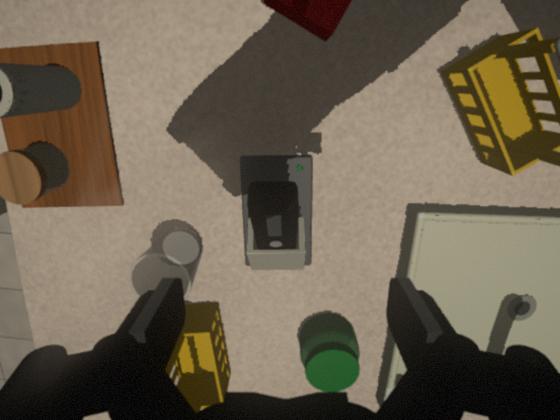

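```bash
python3 -c "
from h import *
import pickle
c=pickle.load(open('w8.pkl','rb'))
im=c['image']
a=np.radians(5.3);o=np.array([.4859,-.3764,0]);u=np.array([np.cos(a),np.sin(a),0]);v=np.array([-np.sin(a),np.cos(a),0]);z=np.array([0,0,1.])
p=o+.05*u+.032*z; ax=(-u+z)/2**.5; n=(u+z)/2**.5
P=[p+.15*ax+e*.023*v+f*.015*n for e,f in [(1,1),(-1,1),(-1,-1),(1,-1)]]+[p+.06*ax+e*.023*v+.015*n for e in (1,-1)]
P+=[o+e*.075*u+f*.045*v+.008*z for e in(1,-1) for f in (1,-1)]
k=5;x0,y0=225,140
big=cv2.resize(im[140:280,225:335],None,fx=k,fy=k,interpolation=cv2.INTER_CUBIC)
big=cv2.convertScaleAbs(big,alpha=1.8,beta=20)
q=proj(c,P);print(q)
for X,Y in q: cv2.circle(big,(int((X-x0+.5)*k),int((Y-y0+.5)*k)),3,(0,0,255),-1)
cv2.imwrite('pics/w8c.png',big[:600])
"
```

```text
[[297.1948 216.0864]
 [245.4037 216.6746]
 [246.6977 187.178 ]
 [296.4327 186.5808]
 [295.439  249.8734]
 [254.1253 250.3166]
 [310.1048 262.8071]
 [244.3357 263.5042]
 [311.3702 153.7282]
 [238.3793 154.6426]]
```

View pics/w8c.png

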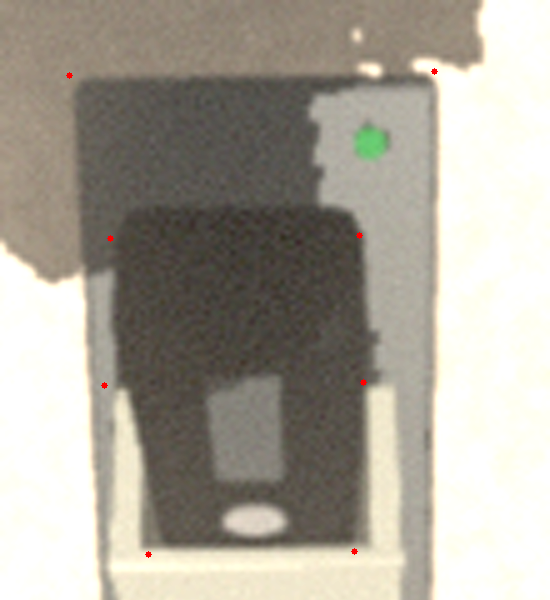

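```bash
python3 -c "
from h import *
rel([.458,-.377,.118],down(95.3))
"
```

```text
tool [ 0.4108 -0.3717  0.3298] t 16.28 j [-0.7356  0.3344  0.312   1.548   0.0001 -0.8149] w 0.999 F [ 0.7602  0.2047 -0.0422]
R cols x [-0.0793  0.9969 -0.0002] z [ 0.0003 -0.0002 -1.    ]
shift units [-0.2978  1.5522  7.0592]
rot units(in current frame) [ 0.0034  0.0024 -0.1506]
shift units if rotated first [-0.3197  1.5502  7.0586]
```

Request:
send_rows:
  steps:
    - [-0.2,0.5,0,0,0,-0.15]
    - [-0.12,0.7,0.3,0,0,0]
    - [0,0.35,0.7,0,0,0]
    - [0,0,1,0,0,0]
    - [0,0,1,0,0,0]
    - [0,0,0.8,0,0,0]
    - [0,0,0.5,0,0,0]
    - [0,0,0.2,0,0,0]

```text
time_s: 16.95
tool_pos: [0.4569, -0.3768, 0.1921]
ee_rot: [-0.002, 0.674, 0.739, -0.0]
contact_force: [0.7, 0.4, 0.1]
gripper_width: 0.998
```

```bash
python3 -c "
from h import *
c=robot.read_camera('wrist'); cv2.imwrite('pics/w9.png',c['image'])
c=robot.read_camera('scene'); cv2.imwrite('pics/s9.png',cv2.resize(c['image'][120:320,100:300],None,fx=3,fy=3))
rel([.458,-.377,.118],down(95.3))
"
```

```text
tool [ 0.4573 -0.3773  0.194 ] t 17.05 j [-0.6899  0.4237  0.0998  1.2483  0.     -0.7817] w 0.999 F [-0.2264  0.4737  0.8321]
R cols x [-0.0917  0.9958  0.001 ] z [-0.0011  0.0009 -1.    ]
shift units [0.007  0.0256 2.5334]
rot units(in current frame) [-0.0112 -0.0115 -0.0079]
shift units if rotated first [0.0095 0.0231 2.5334]
```

View pics/w9.png

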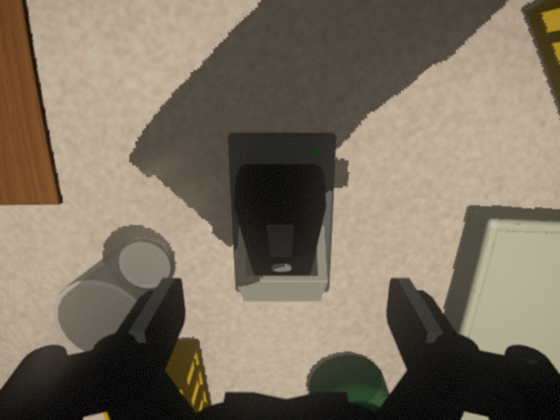

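View pics/s9.png

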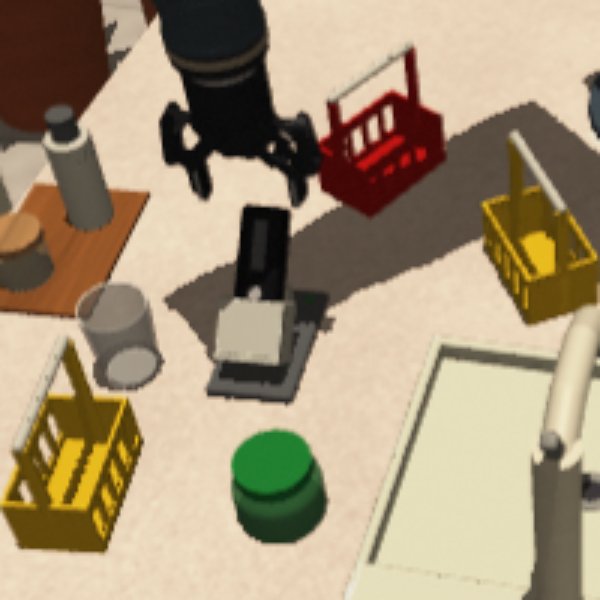

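Request:
send_rows:
  steps:
    - [0,0,0.3,0,0,0]
    - [0,0,0.5,0,0,0]
    - [0,0,0.5,0,0,0]
    - [0,0,0.5,0,0,0]
    - [0,0,0.4,0,0,0]
    - [0,0,0.3,0,0,0]
    - [0,0,0,0,0,0]
    - [0,0,0,0,0,0]

```text
time_s: 17.72
tool_pos: [0.4578, -0.378, 0.12]
ee_rot: [0.0, 0.674, 0.739, 0.0]
contact_force: [-0.5, 0.4, 0.7]
gripper_width: 0.999
```

Request:
send_rows:
  steps:
    - [0,0,0,0,0,0]
    - [0,0,0,0,0,0]
    - [0,0,0,0,0,0]
    - [0,0,0,0,0,0]
    - [0,0,0,0,0,0]
    - [0,0,0,0,0,0]
    - [0,0,0,0,0,0]
    - [0,0,0,0,0,0]
  hand: 0
  grip_force: 80

```text
time_s: 18.38
tool_pos: [0.4579, -0.3783, 0.1205]
ee_rot: [0.001, 0.674, 0.739, -0.0]
contact_force: [-1.9, 0.2, 7.7]
gripper_width: 0.522
```

```bash
python3 -c "
from h import *
c=robot.read_camera('wrist'); cv2.imwrite('pics/w10.png',c['image'])
c=robot.read_camera('scene'); cv2.imwrite('pics/s10.png',cv2.resize(c['image'][120:320,100:300],None,fx=3,fy=3))
rel([.458,-.377,.118],down(95.3))
"
```

```text
tool [ 0.4579 -0.3783  0.1205] t 18.48 j [-0.6904  0.4601 -0.0343  1.0747 -0.0003 -0.7819] w 0.521 F [-0.9848 -0.1115  7.3599]
R cols x [-0.0914  0.9958 -0.0014] z [ 0.0011 -0.0013 -1.    ]
shift units [0.043  0.0078 0.0843]
rot units(in current frame) [ 0.0113  0.0155 -0.0117]
shift units if rotated first [0.0429 0.0079 0.0843]
```

View pics/w10.png

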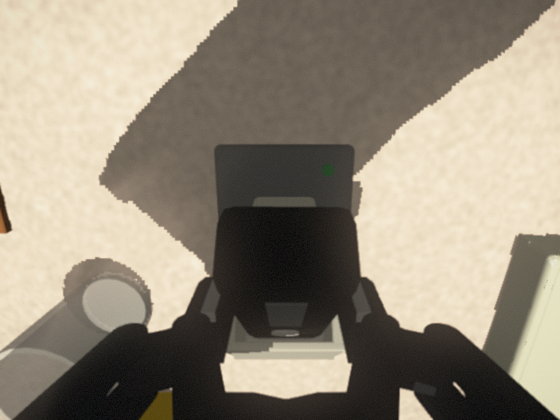

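View pics/s10.png

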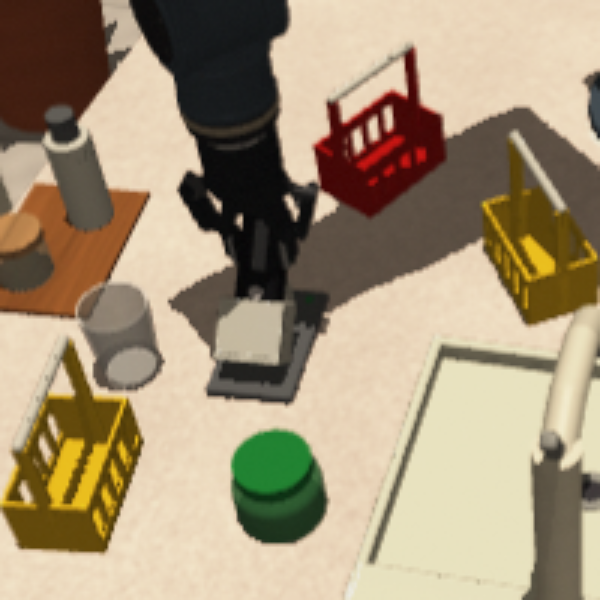

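Request:
send_rows:
  steps:
    - [0,-0.1,-0.1,0,0,0]
    - [0,-0.2,-0.2,0,0,0]
    - [0,-0.3,-0.3,0,0,0]
    - [0,-0.3,-0.3,0,0,0]
    - [0,-0.3,-0.3,0,0,0]
    - [0,-0.3,-0.3,0,0,0]
    - [0,-0.3,-0.3,0,0,0]
    - [0,-0.3,-0.3,0,0,0]

```text
time_s: 19.15
tool_pos: [0.3935, -0.3836, 0.1832]
ee_rot: [-0.0, 0.674, 0.739, -0.0]
contact_force: [-0.5, -0.1, -3.0]
gripper_width: 0.522
```

Request:
send_rows:
  steps:
    - [0,-0.3,-0.3,0,0,0]
    - [0,-0.3,-0.3,0,0,0]
    - [0,-0.2,-0.4,0,0,0]
    - [0,0,-0.6,0,0,0]
    - [0,0,-0.7,0,0,0]
    - [0,0,-0.7,0,0,0]
    - [0,0,-0.5,0,0,0]
    - [0,0,-0.2,0,0,0]

```text
time_s: 19.82
tool_pos: [0.3707, -0.3863, 0.296]
ee_rot: [0.001, 0.674, 0.739, -0.0]
contact_force: [0.0, 0.3, -1.8]
gripper_width: 0.521
```

```bash
python3 -c "
from h import *
c=robot.read_camera('wrist'); cv2.imwrite('pics/w11.png',c['image'])
c=robot.read_camera('scene'); cv2.imwrite('pics/s11.png',c['image'])
rel([.5,-.012,.3],down(92))
"
```

```text
tool [ 0.3708 -0.3861  0.2943] t 19.92 j [-0.8056  0.2846  0.1543  1.4391 -0.0002 -0.8969] w 0.526 F [-0.5424 -0.5706 -3.1989]
R cols x [-0.0912  0.9958 -0.0012] z [ 0.0008 -0.0011 -1.    ]
shift units [12.0263  5.4268 -0.1992]
rot units(in current frame) [0.0086 0.013  0.6461]
shift units if rotated first [12.3133  4.7402 -0.1892]
```

View pics/w11.png

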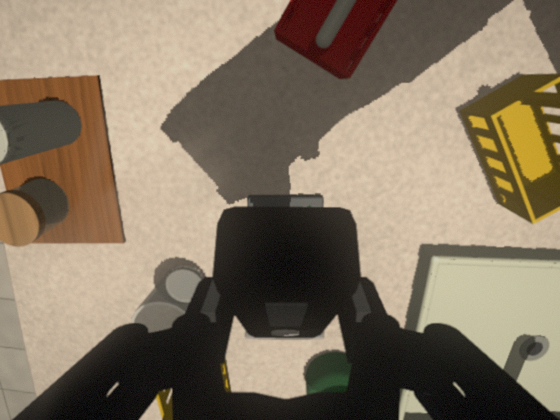

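View pics/s11.png

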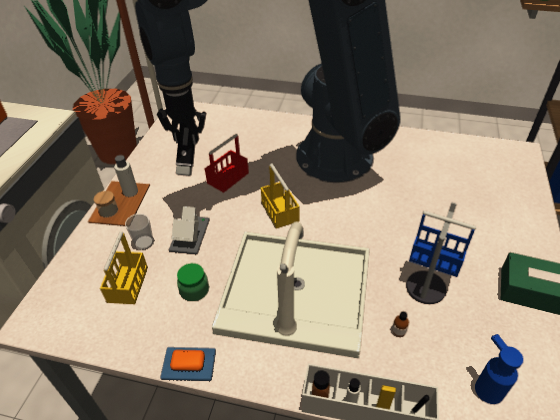

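Request:
send_rows:
  steps:
    - [0.4,0.1,0,0,0,0]
    - [0.8,0.2,0,0,0,0]
    - [0.9,0.2,0,0,0,0]
    - [0.9,0.2,0,0,0,0]
    - [0.9,0.2,0,0,0,0]
    - [0.9,0.2,0,0,0,0]
    - [0.9,0.2,0,0,0,0]
    - [0.9,0.3,0,0,0,0]

```text
time_s: 20.58
tool_pos: [0.3995, -0.1822, 0.2924]
ee_rot: [-0.001, 0.674, 0.739, -0.0]
contact_force: [0.9, 0.4, -1.5]
gripper_width: 0.525
```

Request:
send_rows:
  steps:
    - [0.9,0.3,0,0,0,0]
    - [0.9,0.3,0,0,0,0]
    - [0.9,0.3,0,0,0,0]
    - [0.9,0.3,0,0,0,0]
    - [0.9,0.3,0,0,0,0]
    - [0.6,0,0,0,0,0.2]
    - [0.3,0,0,0,0,0.3]
    - [0.1,0,0,0,0,0.1]

```text
time_s: 21.25
tool_pos: [0.4296, -0.014, 0.2924]
ee_rot: [-0.001, 0.693, 0.721, -0.001]
contact_force: [0.1, 0.1, -1.1]
gripper_width: 0.526
```

```bash
python3 -c "
from h import *
rel([.43,-.012,.3],down(92))
"
```

```text
tool [ 0.4296 -0.014   0.2924] t 21.25 j [-0.0329  0.0661 -0.1154  1.3912  0.0003 -0.0728] w 0.526 F [ 0.06    0.1319 -1.0526]
R cols x [-0.04    0.9992  0.0004] z [-0.002   0.0003 -1.    ]
shift units [ 0.0677  0.0164 -0.2543]
rot units(in current frame) [-0.0223 -0.0045  0.058 ]
shift units if rotated first [ 0.0677  0.0165 -0.2543]
```

Now I'll tilt by -45° about the tool's x.

Request:
send_rows:
  steps:
    - [0,0,0,-0.5,0,0]
    - [0,0,0,-1,0,0]
    - [0,0,0,-1,0,0]
    - [0,0,0,-1,0,0]
    - [0,0,0,-1,0,0]
    - [0,0,0,-1,0,0]
    - [0,0,0,-1,0,0]
    - [0,0,0,-1,0,0]

```text
time_s: 21.92
tool_pos: [0.4299, -0.016, 0.2926]
ee_rot: [0.224, 0.656, 0.682, 0.233]
contact_force: [-0.0, 0.1, -2.1]
gripper_width: 0.526
```

Request:
send_rows:
  steps:
    - [0,0,0,-1,0,0]
    - [0,0,0,-0.5,0,0]
    - [0,0,0,0,0,0]
    - [0,0,0,0,0,0]
    - [0,0,0,0,0,0]
    - [0,0,0,0,0,0]
    - [0,0,0,0,0,0]
    - [0,0,0,0,0,0]

```text
time_s: 22.58
tool_pos: [0.431, -0.0158, 0.2935]
ee_rot: [0.265, 0.64, 0.666, 0.276]
contact_force: [-0.5, 1.0, -1.1]
gripper_width: 0.524
```

```bash
python3 -c "
from h import *
import pickle
for n in ('scene','top','wrist'):
  c=robot.read_camera(n); cv2.imwrite('pics/%s12.png'%n,c['image']); pickle.dump(c,open(n+'12.pkl','wb'))
rel([.50,-.012,.165])
"
```

```text
tool [ 0.4308 -0.0157  0.2934] t 22.73 j [-0.1052 -0.5809 -0.8774  0.4947  0.1019 -0.1026] w 0.522 F [-0.8973 -0.0404 -1.616 ]
R cols x [-0.0393  0.9992  0.    ] z [ 0.7061  0.0278 -0.7076]
shift units [ 0.0342 -1.3894  4.6614]
```

View pics/scene12.png

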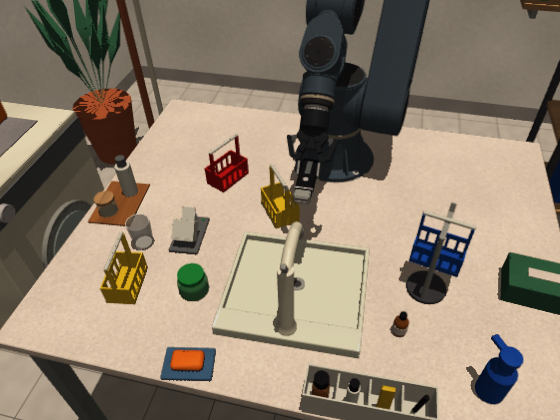

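View pics/top12.png

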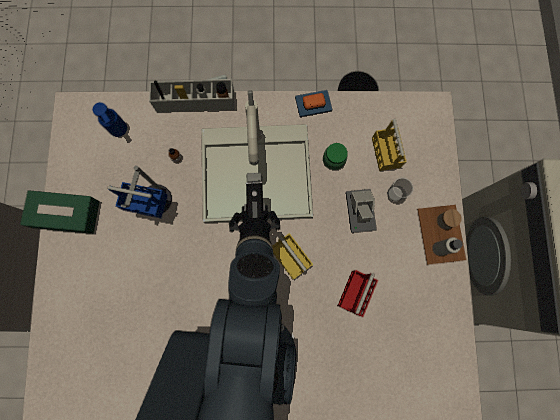

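View pics/wrist12.png

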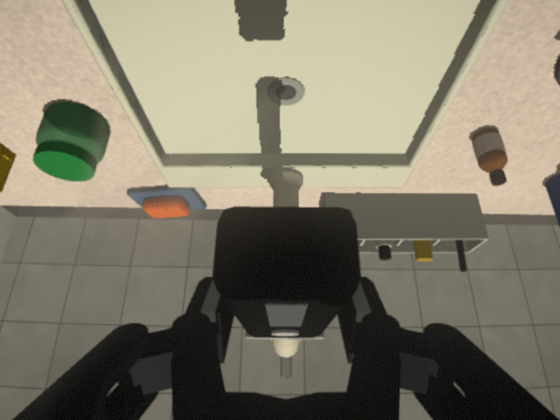

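```bash
python3 -c "
from h import *
import pickle
s=pickle.load(open('scene12.pkl','rb'));t=pickle.load(open('top12.pkl','rb'))
a=cv2.resize(s['image'][120:210,260:350],None,fx=5,fy=5,interpolation=cv2.INTER_CUBIC)
b=cv2.resize(t['image'][160:230,220:290],None,fx=5,fy=5,interpolation=cv2.INTER_CUBIC)
H=np.array([.532,-.0117,.289])
for im,c,x,y in((a,s,260,120),(b,t,220,160)):
  q=proj(c,[H,H+[.013,0.0005,0],[.435,-.0155,.289]]);print(q)
  for X,Y in q: cv2.circle(im,(int((X-x+.5)*5),int((Y-y+.5)*5)),3,(0,0,255),-1)
cv2.imwrite('pics/c12.png',np.hstack([a[:350],b[:350]]) if 0 else np.hstack([a[100:450],b]))
"
```

```text
[[301.7096 193.9482]
 [300.8369 197.4579]
 [307.7993 169.3486]]
[[253.1077 175.6249]
 [252.9519 171.2382]
 [254.3236 208.9873]]
```

View pics/c12.png

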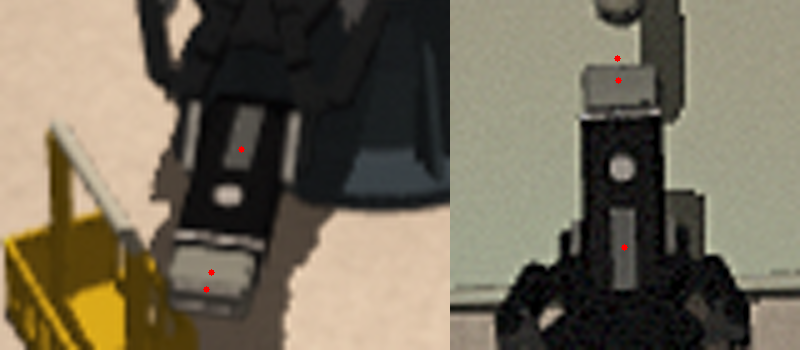

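Request:
send_rows:
  steps:
    - [0,-0.2,0.2,0,0,0]
    - [0,-0.3,0.3,0,0,0]
    - [0,-0.3,0.3,0,0,0]
    - [0,-0.3,0.3,0,0,0]
    - [0,-0.3,0.3,0,0,0]
    - [0,-0.2,0.2,0,0,0]
    - [0,0,0,0,0,0]
    - [0,0,0,0,0,0]

```text
time_s: 23.4
tool_pos: [0.4303, -0.0157, 0.2249]
ee_rot: [0.265, 0.641, 0.666, 0.276]
contact_force: [0.2, 0.1, -1.1]
gripper_width: 0.523
```

```bash
python3 -c "
from h import *
rel([.5058,-.0127,.169])
"
```

```text
tool [ 0.4303 -0.0157  0.2249] t 23.4 j [-0.1053 -0.5358 -1.0387  0.2889  0.102  -0.1026] w 0.523 F [ 0.1685  0.1374 -1.1028]
R cols x [-0.0392  0.9992  0.0002] z [ 0.7057  0.0278 -0.7079]
shift units [0.0017 0.4664 3.0994]
```

Request:
send_rows:
  steps:
    - [0,-0.05,0.2,0,0,0]
    - [0,-0.05,0.3,0,0,0]
    - [0,0,0.3,0,0,0]
    - [0,0,0.3,0,0,0]
    - [0,0,0.3,0,0,0]
    - [0,0,0.2,0,0,0]
    - [0,0,0,0,0,0]
    - [0,0,0,0,0,0]

```text
time_s: 24.07
tool_pos: [0.4624, -0.0145, 0.1894]
ee_rot: [0.265, 0.64, 0.666, 0.276]
contact_force: [-0.0, 0.2, -2.1]
gripper_width: 0.523
```

```bash
python3 -c "
from h import *
rel([.5058,-.0127,.169])
"
```

```text
tool [ 0.4624 -0.0145  0.1894] t 24.07 j [-0.0875 -0.3927 -1.0805  0.1023  0.0895 -0.0899] w 0.523 F [-0.0455  0.1599 -2.0556]
R cols x [-0.0393  0.9992  0.0001] z [ 0.7061  0.0278 -0.7076]
shift units [0.0029 0.5431 1.504 ]
```

Request:
send_rows:
  steps:
    - [0,0.15,0.15,0,0,0]
    - [0,0.2,0.2,0,0,0]
    - [0,0.1,0.25,0,0,0]
    - [0,0.1,0.25,0,0,0]
    - [0,0,0.25,0,0,0]
    - [0,0,0.2,0,0,0]
    - [0,0,0.2,0,0,0]
    - [0,0,0,0,0,0]

```text
time_s: 24.73
tool_pos: [0.5064, -0.0128, 0.1687]
ee_rot: [0.265, 0.64, 0.666, 0.276]
contact_force: [0.4, 1.0, -2.5]
gripper_width: 0.525
```

Request:
send_rows:
  steps:
    - [0,0,0,0,0,0]
    - [0,0,0,0,0,0]
    - [0,0,0,0,0,0]
    - [0,0,0,0,0,0]
    - [0,0,0,0,0,0]
    - [0,0,0,0,0,0]
    - [0,0,0,0,0,0]
    - [0,0,0,0,0,0]

```text
time_s: 25.4
tool_pos: [0.5059, -0.0128, 0.1695]
ee_rot: [0.265, 0.64, 0.666, 0.276]
contact_force: [0.2, -0.8, -1.8]
gripper_width: 0.518
```

```bash
python3 -c "
from h import *
import pickle
for n in ('scene','top','wrist'):
  c=robot.read_camera(n); cv2.imwrite('pics/%s13.png'%n,c['image']); pickle.dump(c,open(n+'13.pkl','wb'))
rel([.5058,-.0127,.169])
s=pickle.load(open('scene13.pkl','rb'));t=pickle.load(open('top13.pkl','rb'))
a=cv2.resize(s['image'][180:280,240:340],None,fx=4,fy=4,interpolation=cv2.INTER_CUBIC)
b=cv2.resize(t['image'][120:220,200:300],None,fx=4,fy=4,interpolation=cv2.INTER_CUBIC)
cv2.imwrite('pics/c13.png',np.hstack([a,b]))
"
```

```text
tool [ 0.5059 -0.0128  0.1694] t 25.55 j [-0.0694 -0.2369 -1.0564 -0.0312  0.0767 -0.0769] w 0.523 F [-0.6947 -0.2103 -1.575 ]
R cols x [-0.0391  0.9992  0.    ] z [ 0.7066  0.0277 -0.7071]
shift units [ 0.0048 -0.0113  0.0078]
```

View pics/c13.png

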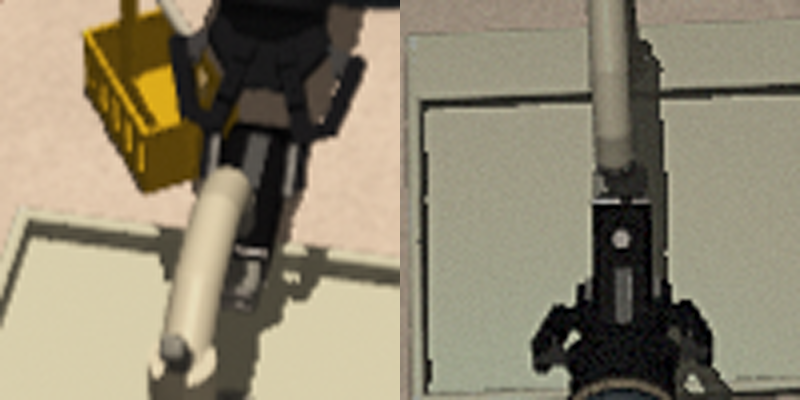

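View pics/scene13.png

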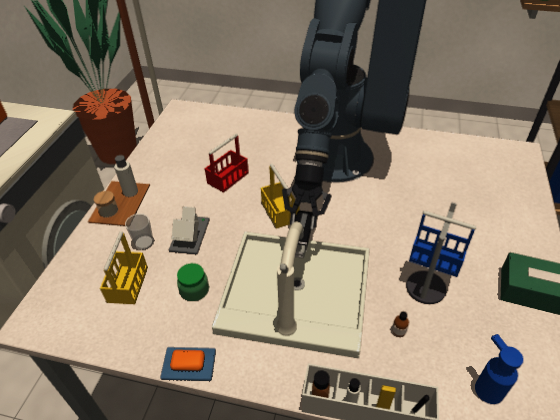

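View pics/wrist13.png

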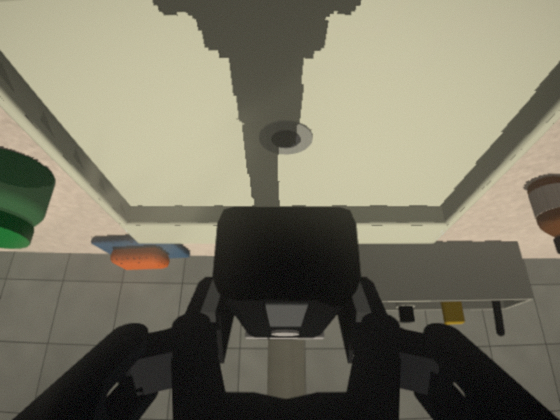

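```bash
python3 -c "
from h import *
import pickle
s=pickle.load(open('scene13.pkl','rb'));t=pickle.load(open('top13.pkl','rb'))
print('boundary',onz(t,254.6,169.9,.180), onz(t,254.6,169.9,.175))
print('scene boundary',onz(s,301.7,242.6,.178))
p0=pickle.load(open('top0.pkl','rb'))
for z in (.215,.25,.28): print('spout front top',onz(p0,253.3,164,z))
c=s
print(proj(c,[[.602,-.008,.165],[.615,-.0075,.165],[.589,-.008,.178]]))
"
python3 - <<'E'
import cv2,numpy as np
b=cv2.imread('pics/top13.png');b0=cv2.imread('pics/top0.png')
f=lambda i:cv2.convertScaleAbs(cv2.resize(i[140:190,230:280],None,fx=8,fy=8,interpolation=cv2.INTER_CUBIC),alpha=1.6)
cv2.imwrite('pics/c13b.png',np.hstack([f(b),f(b0)]))
E
```

```text
boundary [ 0.5823 -0.0109  0.18  ] [ 0.5839 -0.0107  0.175 ]
scene boundary [0.5945 0.0025 0.178 ]
spout front top [ 0.5904 -0.0085  0.215 ]
spout front top [ 0.5791 -0.0102  0.25  ]
spout front top [ 0.5695 -0.0117  0.28  ]
[[297.059  247.4055]
 [296.1791 251.1991]
 [298.1414 240.3742]]
```

View pics/c13b.png

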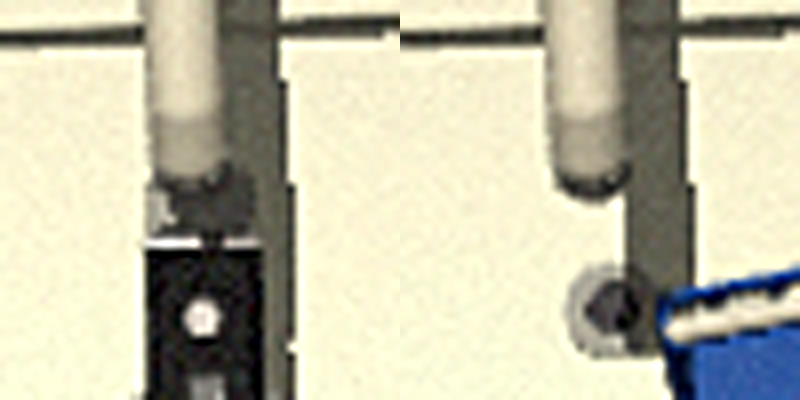

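```bash
python3 -c "
from h import *
s=robot.read_state();print(s['time_s'],s['tool_pos'],s['gripper_width'],s['contact_force'],np.abs(s['qd']).max())
a=cv2.imread('pics/scene0.png');b=cv2.imread('pics/scene13.png')
for n,(x,y,w,h) in dict(jar=(170,255,45,50),amber=(385,305,30,35),tumbler=(120,208,38,45)).items(): print(n,cv2.absdiff(a[y:y+h,x:x+w],b[y:y+h,x:x+w]).mean())
print(robot.close_job())"
```

```text
25.55 [ 0.5059 -0.0128  0.1694] 0.5231607654143754 [-0.6947 -0.2103 -1.575 ] 0.0014888609455311463
jar 3.785185185185185
amber 4.246984126984127
tumbler 3.9851851851851854
the job is handed in; nothing more can be done
None
```

I hung the blue basket by its bar on the hook. Then I drew the shaver out of its dock, turned it level, and handed the job in at 25.6 s with its head held still below the tap. The hand-in gave no verdict, so these are my own last checks:

- **Basket:** it hangs freely near the middle of the hook arm. The scene view showed it still there after the shaver was in place.
- **Shaver:** the head middle is at about (0.596, -0.010, 0.165). That is about 6 mm sideways from the spout axis and 50 mm below the mouth. The sideways position comes from the top view; the height comes from the tool pose and the grasp geometry.
- **Level:** the tool is tilted 45° to match the shaver's lean in the dock. The shaver sits in the wrist picture exactly as it did when gripped, so it has not slipped and is level.
- **Hold:** the only outside force is about 1.6 N, which is roughly the shaver's weight, and the joints are still.
- **Bystanders:** the jar, bottle and tumbler look unchanged between the first and last pictures.

**One disagreement:** the scene view put the head/body joint about 12 mm further forward and 13 mm to the side of where the top view put it. The spout hides most of the head there, so I relied on the top view. Even with that offset, the head would be within the 30 mm limit.

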